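# Draw the slide lid open and fetch the eraser

### The arm

A 6-joint arm with a two-finger parallel gripper is mounted at the origin on a cart in front of the work surface, level with it; the furniture and walls round the work are solid. World frame = base frame: x ahead of the robot, y to its left, z up, the work surface at z = 0. Lengths are in m, angles in rad, forces in N, time in s.
With the tool pointing down it reaches from about 0.425 to 0.925 m from the base axis. Payload 12.5 kg.
Tool frame: the origin (TCP) lies between the finger pads; the fingertips stand 25 mm ahead of it and the grasp point (between the pads) lies 6 mm ahead of it; x points along the fingers, y is the direction in which the jaws open and shut, and the axes are right-handed (so a half turn about x gives the same grasp; the last joint's range is limited). The gripper opens to 85 mm and grips with 20 to 120 N. Pads are 22 mm wide; open, the fingers measure 114 mm over their backs; the gripper's body (76 mm by 85 mm) begins 54 mm behind the grasp point. The pads swing forward as they close: fully open they stand 13 mm farther back than shut.
Start: joints at [-1.277, 0.491, 1.559, -0, 1.092, -0.106], TCP at [0.243, -0.576, 0.256] pointing down, gripper open.
Joint ranges: [-3.1, 3.1], [-0.84, 2.19], [0.05, 2.79], [-1.13, 4.28], [0.06, 2.93], [-2.69, 2.69]. Speed limits (rad/s): [2.22, 2.22, 2.79, 3.14, 3.14, 3.14].

### API

Orientations are given as a unit quaternion [w, x, y, z].
In Python, from bench import readout, vision, bot gives the robot as it stands.
- The arm moves only by the tool apply_moves, never from a script. Its argument "steps" is a list of rows, each a list of 2 entries, a list of its own where there are three numbers: the shift along the tool's x, y, z in mm, then the turn, a rotation vector about the tool's x, y, z in rad. In form: [[[dx, dy, dz], [ax, ay, az]], ...]. A call has 1 to 5 rows; each row is the pose to reach, as a shift and turn from the pose commanded when the call began, along the tool's axes at that moment; what a row does not reach only later rows make up. A row lasts 1/10 s, in which the tool goes at most 50 mm and 8.59 degrees, less where a joint would pass 70% of its speed; a pose out of reach is approached as far as the arm can. A call with a gripper value outside its range is refused whole. "grip" is the closure, from 0 (fully open) to 1 (shut), set as the call begins (left out, the last holds). The fingers move at their own pace and stop on an object; "squeeze" is the grip in N (left out, the last holds). Time passes only in rows, so rows that repeat a pose let the fingers close. It gives the time, the measured TCP pose, the force and the opening at its end, in the units of the state.
- readout.get_state(): the state, without advancing time (a new reading comes with each control period).
- vision.snapshot(name): name is "scene" or "top"; returns the picture (400x640x3 uint8, red, green, blue); there is no depth.
- vision.camera_model(name): a dict with "fx", "fy", "cx", "cy" (pixels), "world_from_camera" (4x4, takes a point from camera to world coordinates). Camera axes: x right, y down, z forward; pixel columns grow to the right and rows downward; lengths in m; the calibration is good to about 2 mm. A picture is of the moment at which its call begins. camera_model takes no time and is no camera call.
- bot.job_done(): hands the job in, once; it reports no verdict.
The state is a dict: "time": time; "qpos": joint angles; "qvel": joint speeds; "effort": joint torques, N m; "tool_pos": TCP position; "tcp_rot": TCP orientation; "ft_force": force on the tool from outside, world axes, zero at the start; "moment": the same for the moment, N m; "grip_width": finger opening in m.
Only numpy, scipy, OpenCV 4.12 (cv2) and the standard library are available. Lean on these libraries where they do the work, as an engineer would, in place of code of your own. Each camera call takes 0.05 s, during which the arm holds its last target.

### The job

The eraser is in the wooden box with the sliding lid. Press lightly on top of the lid (it is thin: never more than about 20 N, two kilos' weight) and draw it toward the robot until it is fully open, then take the eraser out and lay it flat on the notebook. Leave the lid open, and leave the box, the notebook and the other things on the desk where they are.

Things in the scene. Friction and masses are not known exactly. Their poses are not given: they have to be found in the camera images.
- box_rim (a point): centre of the top rim (52 mm above the desk) of the dark wooden slide-lid box, fixed to the desk, 190 (x) x 162 (y) x 52 mm. Its x axis points from the front (robot side) to the rear, z up; turned up to 0.2 rad. Side walls 6 mm with lips 5 mm inward at the rim, rear wall 5 mm, full height; low front wall that the lid passes over. Inner floor 6 mm above the desk.
- lid_zone (a point): point of the box at the middle of the shut lid, 9 mm below the rim; fixed to the box, does not move with the lid. The lid hangs loosely in deep grooves: its real top lies 5 mm above to 5 mm below this point, different each time and not measured: find it by touch. Pressed, the thin lid gives about 1 mm per 8 N. 10 to 15 N of pressing suits; over 20 N at any time is too much.
- lid (a joint): how far the lid is drawn out of the box along the box's -x: 0 shut, 0.090 m fully open at its stop, uncovering the rear 90 mm. It stays where it is left and takes about 5 N to slide. It is a flat 179 x 146 x 4 mm plywood panel with a cork sheet (110 x 100 mm) let into the middle of its top, an apron in front, no handle; its edges run in side grooves.
- eraser_mid (a point): centre (half-way up) of the eraser, a 46 (x) x 23 (y) x 13 mm (z) block in a blue sleeve with white ends. It lies on the floor of the rear half of the box, hidden under the shut lid, its long x axis within about 0.4 rad of the box's x axis, centre 35 to 45 mm behind the box's centre and within 12 mm of its middle line.
- notebook: purple notebook lying flat on the desk, 148 (x) x 109 (y) mm, solid top 11 mm above the desk (wire binding to 14 mm along one edge); origin at the centre of its underside, z up. It lies to one side of the box, left or right.
- mug: bystander: dark mug with a white foot, 82 x 111 x 97 mm, origin at the centre of its underside
- tape_roll: bystander: roll of tape lying flat, 103 x 99 x 24 mm, origin at the centre of its underside
- keys: bystander: bunch of keys with a brown tag, 56 x 128 x 8 mm, origin at the centre of its underside
- usb_stick: bystander: orange USB stick, 55 x 18 x 8 mm, behind the box and notebook, origin at the centre of its underside
There are look-alikes about, which are no part of the job. What is shaped like the notebook but orange is not meant.

How it is judged:
By the outcome, as a careful person would: the job done as asked, in the order asked, and still so for the second after the job is handed in, with the robot touching nothing.
It also fails if it takes over 64 s, if anything falls off the work surface, if the arm or the gripper's body presses on something with over 40 N, if the wrist force passes 120 N, or if a joint passes its speed limit or range.

## Working session

There is one attempt and no reset: what is moved stays moved. The work goes in short steps, Python scripts to look and compute and a tool call to move; the robot and the scene stay as the last step left them, time stands still between calls to the robot, and variables do not carry over. Pictures are saved under pics/ and viewed, and the job is handed in when it is done.

Besides the shell and the picture viewer there is one more tool, called as name(argument=value, ...), one argument or row to a line, values as JSON. apply_moves: Moves the arm, as the interface text tells. Its arguments: {"type":"object","properties":{"steps":{"type":"array"},"grip":{"type":"number"},"squeeze":{"type":"number"}},"required":["steps"]}

```bash
mkdir -p pics; ls; python3 - <<'E'
from bench import readout, vision, bot
import cv2,json,numpy as np
s=readout.get_state();print(s)
for n in("scene","top"):
    im=vision.snapshot(n);cv2.imwrite(f"pics/{n}0.png",im[:,:,::-1])
    m=vision.camera_model(n);print(n,m)
E
```

```text
pics
{'time': 0.0, 'qpos': array([-1.27662683e+00,  4.91579844e-01,  1.55946880e+00,  2.40682872e-05,
        1.09169113e+00, -1.05601716e-01]), 'qvel': array([-0.00213494, -0.00121484, -0.00024684, -0.00132127,  0.00059378,
       -0.00011676]), 'effort': array([-2.41757280e-04, -6.18457031e+01, -2.61600637e+01, -9.32098055e-05,
        4.02915859e-03, -1.53757139e-05]), 'tool_pos': array([ 0.2432201 , -0.5755132 ,  0.25570845]), 'tcp_rot': array([-0.1399928 , -0.69299779, -0.14080176,  0.69305912]), 'ft_force': array([-0.45115596,  0.43527709, -0.41910065]), 'moment': array([0.03430968, 0.04063975, 0.02416353]), 'grip_width': 0.0851819238705815}
scene {'fx': 439.01879776274905, 'fy': 439.01879776274905, 'cx': 313.53004714045176, 'cy': 207.26873613060602, 'world_from_camera': array([[-0.47124018, -0.62978563,  0.61749717, -0.38131024],
       [-0.88191637,  0.34637079, -0.31976678,  0.45833643],
       [-0.01249846, -0.69526782, -0.71864209,  1.17647498],
       [ 0.        ,  0.        ,  0.        ,  1.        ]])}
top {'fx': 451.7957114873889, 'fy': 451.7957114873889, 'cx': 325.64030804011554, 'cy': 205.1077805699004, 'world_from_camera': array([[-1.04468538e-02, -9.90249982e-01,  1.38909455e-01,
         3.79313794e-01],
       [-9.99945249e-01,  1.04292707e-02, -8.54489727e-04,
        -1.44604231e-02],
       [-6.02565872e-04, -1.38910776e-01, -9.90304717e-01,
         1.48858680e+00],
       [ 0.00000000e+00,  0.00000000e+00,  0.00000000e+00,
         1.00000000e+00]])}
```

View pics/scene0.png

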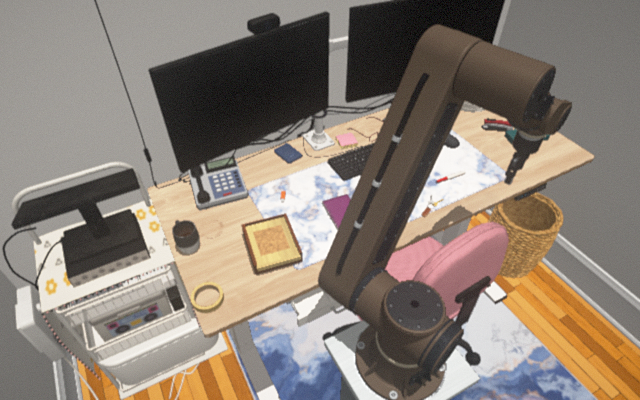

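View pics/top0.png

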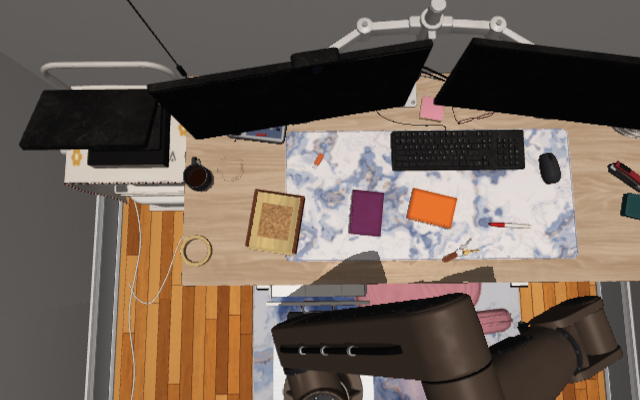

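The top view shows the box at about (276,222), the purple notebook at (366,213), the orange look-alike at (432,208), the USB stick at (318,159), the mug at (198,176), the tape at (196,250) and the keys at (460,250). I'll use the purple notebook, not the orange one, and the box with the cork sheet. Next I'll check the choice in a close crop.

```bash
python3 - <<'E'
import cv2
im=cv2.imread("pics/top0.png")
cv2.imwrite("pics/c1.png",cv2.resize(im[180:265,235:395],None,fx=5,fy=5,interpolation=cv2.INTER_CUBIC))
im=cv2.imread("pics/scene0.png")
cv2.imwrite("pics/c2.png",cv2.resize(im[180:290,220:380],None,fx=5,fy=5,interpolation=cv2.INTER_CUBIC))
E
```

```text
(no output)
```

View pics/c1.png

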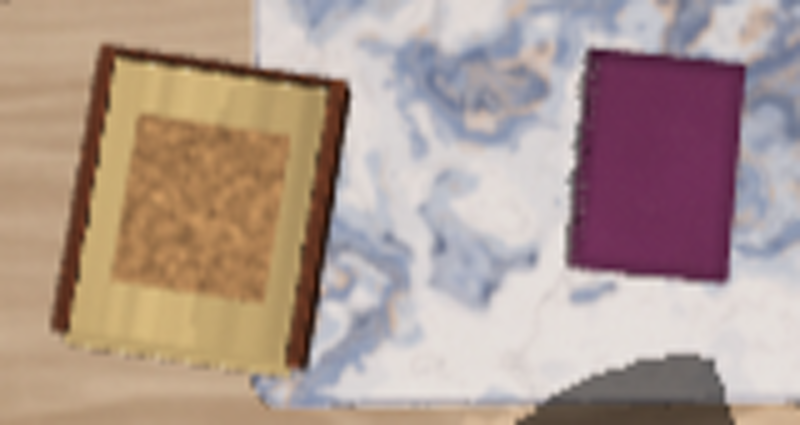

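View pics/c2.png

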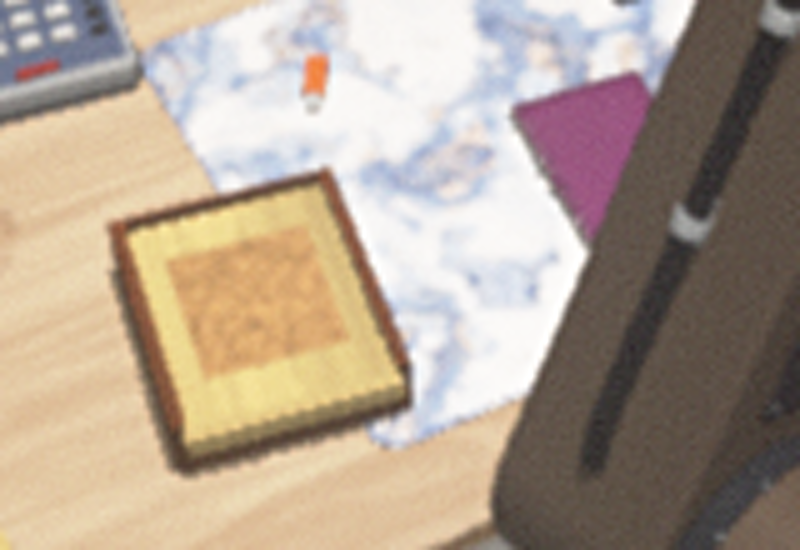

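```bash
cat > h.py <<'E'
import numpy as np
from bench import readout, vision, bot
from scipy.spatial.transform import Rotation as R
from scipy.optimize import least_squares
def up(u,v,x0,y0,f): return (u+.5)/f-.5+x0,(v+.5)/f-.5+y0
def proj(n,p):
    m=vision.camera_model(n);T=np.linalg.inv(m["world_from_camera"]);q=T[:3,:3]@p+T[:3,3]
    return np.array([m["fx"]*q[0]/q[2]+m["cx"],m["fy"]*q[1]/q[2]+m["cy"]])
def ray(n,px,z):
    m=vision.camera_model(n);T=m["world_from_camera"]
    d=T[:3,:3]@np.array([(px[0]-m["cx"])/m["fx"],(px[1]-m["cy"])/m["fy"],1]);o=T[:3,3]
    return o+d*(z-o[2])/d[2]
def fit(obs,z,lx,ly,yaw0=0):
    # obs: (cam, px, sx, sy)
    def pt(p,sx,sy):
        c,s=np.cos(p[2]),np.sin(p[2]);a,b=sx*lx/2,sy*ly/2
        return np.array([p[0]+c*a-s*b,p[1]+s*a+c*b,z])
    f=lambda p:np.concatenate([proj(n,pt(p,sx,sy))-px for n,px,sx,sy in obs])
    g=np.mean([ray(n,px,z) for n,px,_,_ in obs],0)
    r=least_squares(f,[g[0],g[1],yaw0]);return r.x,r.fun.round(2)
def tool():
    s=readout.get_state();q=s["tcp_rot"];return np.array(s["tool_pos"]),R.from_quat([q[1],q[2],q[3],q[0]]),s
E
python3 - <<'E'
from h import *
t=lambda u,v:("top",up(u,v,235,180,5))
b=[(*t(103,46),1,1),(*t(349,84),1,-1),(*t(52,330),-1,1),(*t(303,368),-1,-1)]
print("box",fit(b,.052,.19,.162)); 
for o in b: print(ray("top",o[1],.052))
s=lambda u,v:("scene",up(u,v,220,180,5))
b2=[(*s(112,228),1,1),(*s(328,171),1,-1)]
print(fit(b+b2,.052,.19,.162),fit(b2,.052,.19,.162))
n=[(*t(588,50),1,1),(*t(746,66),1,-1),(*t(727,281),-1,-1),(*t(567,268),-1,1)]
print("nb",fit(n,.011,.148,.109))
p,r,st=tool();print(p,r.as_matrix().round(3))
E
```

```text
box (array([ 0.53216943,  0.1467535 , -0.16292387]), array([-0.05, -0.82,  0.3 , -0.9 , -0.24,  0.73, -0.01,  0.93]))
[0.63636305 0.21107859 0.052     ]
[0.60985214 0.0523869  0.052     ]
[0.45385187 0.24137771 0.052     ]
[0.42820439 0.0822052  0.052     ]
(array([ 0.53048642,  0.14785425, -0.15602774]), array([-0.63, -0.16, -0.22, -0.58, -0.42,  1.47, -0.12,  1.32, -0.76,
       -1.82,  1.01, -1.99])) (array([ 0.52242256,  0.15044101, -0.14268631]), array([-0.89,  0.29,  0.91, -0.4 ]))
nb (array([ 0.5599628 , -0.14844571, -0.11004686]), array([-0.61, -0.56,  0.53, -0.54,  0.64,  0.88, -0.55,  0.17]))
[ 0.24325279 -0.57551753  0.25576007] [[-0.     0.389 -0.921]
 [ 0.001 -0.921 -0.389]
 [-1.    -0.001 -0.   ]]
```

```bash
cat >> h.py <<'E'
def to(xyz,ydir_deg=None):
    p,r,s=tool();d=r.inv().apply(np.array(xyz)-p)*1000
    out=[d.round(1).tolist()]
    if ydir_deg is not None:
        a=np.deg2rad(ydir_deg);z=np.array([0,0,-1.]);y=np.array([np.cos(a),np.sin(a),0])
        Rt=R.from_matrix(np.c_[z,y,np.cross(z,y)])
        out.append((r.inv()*Rt).as_rotvec().round(4).tolist())
    return out
E
python3 - <<'E'
from h import *
print(to([.52,-.25,.25])); print(to([.548,.1445,.2],80.7))
E
```

```text
[[6.0, -192.1, -381.6]]
[[56.4, -544.5, -561.0], [-2.5794, -0.0014, 0.0003]]
```

apply_moves(
  steps=[
    [[0, -22, -44], [-0.14, 0, 0]],
    [[0, -44, -88], [-0.28, 0, 0]],
    [[0, -66, -132], [-0.42, 0, 0]],
    [[0, -88, -176], [-0.56, 0, 0]],
    [[0, -110, -220], [-0.7, 0, 0]],
  ],
  grip=1,
  squeeze=20,
)

```text
time: 0.6
tool_pos: [0.404, -0.3871, 0.2562]
tcp_rot: [-0.371, -0.602, -0.371, 0.602]
ft_force: [0.2, -1.1, 0.7]
grip_width: 0.0125
```

```bash
python3 - <<'E'
from h import *
p,r,s=tool();print(p,s['time'],s['qpos'].round(2),s['grip_width'],s['ft_force'])
print(to([.52,-.2,.22])); print(to([.548,.1445,.15],80.7))
E
```

```text
[ 0.40402143 -0.3870707   0.25615799] 0.6 [-0.88  0.4   1.72 -0.    1.02 -0.42] 0.012502408259585521 [ 0.24831583 -1.09441922  0.70797057]
[[36.2, 19.7, -219.2]]
[[106.2, -109.9, -539.6], [-1.874, -0.0003, 0.0001]]
```

apply_moves(
  steps=[
    [[8, -8, -42], [-0.14, 0, 0]],
    [[16, -17, -84], [-0.28, 0, 0]],
    [[24, -26, -126], [-0.42, 0, 0]],
    [[32, -34, -168], [-0.56, 0, 0]],
    [[40, -42, -210], [-0.7, 0, 0]],
  ],
)

```text
time: 1.1
tool_pos: [0.4611, -0.1809, 0.2159]
tcp_rot: [0.555, 0.438, 0.555, -0.438]
ft_force: [-0.0, -0.5, -0.3]
grip_width: -0.0001
```

```bash
python3 - <<'E'
from h import *
p,r,s=tool();print(p,s['time'],s['qpos'].round(2),s['grip_width'],s['ft_force'])
print(to([.548,.1445,.15],80.7))
E
```

```text
[ 0.4611059  -0.18088597  0.21592451] 1.1 [-0.51  0.36  1.92 -0.    0.86 -0.74] -6.21387627162088e-05 [-0.01724794 -0.45800577 -0.32165564]
[[65.9, 160.1, -296.3], [-1.174, -0.0001, 0.0]]
```

apply_moves(
  steps=[
    [[8, 20, -37], [-0.14, 0, 0]],
    [[16, 40, -74], [-0.28, 0, 0]],
    [[24, 60, -111], [-0.42, 0, 0]],
    [[32, 80, -148], [-0.56, 0, 0]],
    [[40, 100, -185], [-0.7, 0, 0]],
  ],
)

```text
time: 1.6
tool_pos: [0.5165, 0.022, 0.1759]
tcp_rot: [0.672, 0.221, 0.672, -0.221]
ft_force: [1.5, -1.4, -0.1]
grip_width: -0.0002
```

```bash
python3 - <<'E'
from h import *
p,r,s=tool();print(p,s['time'],s['qpos'].round(2),s['grip_width'],s['ft_force'])
print(to([.548,.1445,.10],80.7))
E
```

```text
[0.51653461 0.02202799 0.17585056] 1.6 [-0.09  0.44  1.91 -0.    0.79 -1.02] -0.00022542201822142778 [ 1.5454922  -1.43896093 -0.13671958]
[[75.8, 117.2, -47.4], [-0.4738, -0.0001, 0.0001]]
```

apply_moves(
  steps=[
    [[10, 30, -12], [-0.12, 0, 0]],
    [[20, 60, -24], [-0.24, 0, 0]],
    [[40, 90, -36], [-0.36, 0, 0]],
    [[60, 117, -47], [-0.474, 0, 0]],
    [[76, 117, -47], [-0.474, 0, 0]],
  ],
)

```text
time: 2.1
tool_pos: [0.549, 0.145, 0.099]
tcp_rot: [0.705, 0.057, 0.705, -0.057]
ft_force: [0.6, -0.6, 0.9]
grip_width: -0.0001
```

```bash
python3 - <<'E'
from h import *
import cv2
p,r,s=tool();print(p,s['time'],s['qpos'].round(2),s['ft_force'])
print(to([.548,.1445,.085],80.7))
for n in("scene","top"):
    cv2.imwrite(f"pics/{n}1.png",vision.snapshot(n)[:,:,::-1])
a=cv2.imread("pics/top1.png")[165:275,220:400];b=cv2.imread("pics/scene1.png")[160:300,210:390]
f=lambda i:cv2.resize(i,None,fx=4,fy=4,interpolation=cv2.INTER_CUBIC)[:300*9]
cv2.imwrite("pics/c3.png",f(b))
cv2.imwrite("pics/c3t.png",f(a))
E
```

```text
[0.54903134 0.14499346 0.09895293] 2.1 [ 0.14  0.62  1.85  0.    0.68 -1.27] [ 0.59439453 -0.56161957  0.93900122]
[[14.0, -0.7, -0.9], [0.0013, -0.0, -0.0001]]
```

View pics/c3.png

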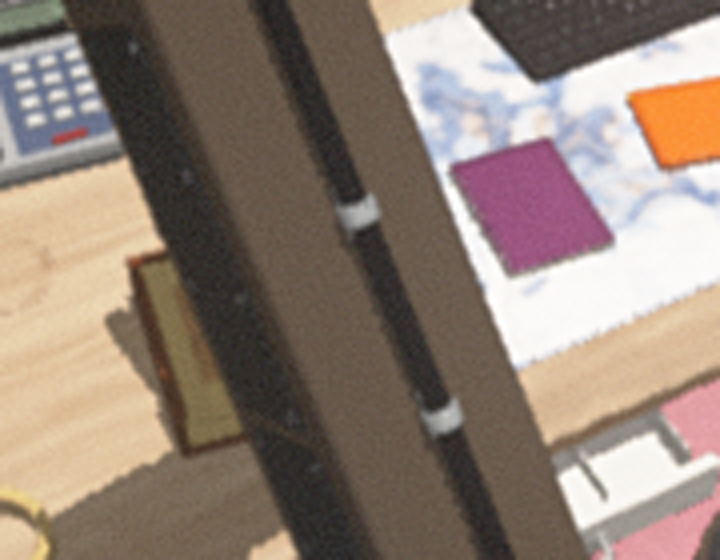

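The box is now hidden behind the arm in the scene view, with only its left wall visible at about (155,350) in the crop. The purple notebook is clear at (530,205). I'll go down to touch.

apply_moves(
  steps=[
    [[6, -1, -1], [0, 0, 0]],
    [[12, -1, -1], [0, 0, 0]],
    [[17, -1, -1], [0, 0, 0]],
    [[21, -1, -1], [0, 0, 0]],
    [[22, -1, -1], [0, 0, 0]],
  ],
)

```text
time: 2.7
tool_pos: [0.5476, 0.1411, 0.078]
tcp_rot: [0.705, 0.059, 0.705, -0.059]
ft_force: [-0.4, 0.1, -0.4]
grip_width: 0.0001
```

apply_moves(
  steps=[
    [[0.5, 0, 0], [0, 0, 0]],
    [[1, 0, 0], [0, 0, 0]],
    [[1.5, 0, 0], [0, 0, 0]],
    [[2, 0, 0], [0, 0, 0]],
    [[2, 0, 0], [0, 0, 0]],
  ],
)

```text
time: 3.2
tool_pos: [0.5476, 0.1413, 0.0763]
tcp_rot: [0.705, 0.059, 0.705, -0.059]
ft_force: [0.2, 0.1, 0.5]
grip_width: 0.0001
```

apply_moves(
  steps=[
    [[0.5, 0, 0], [0, 0, 0]],
    [[1, 0, 0], [0, 0, 0]],
    [[1.5, 0, 0], [0, 0, 0]],
    [[2, 0, 0], [0, 0, 0]],
    [[2, 0, 0], [0, 0, 0]],
  ],
)

```text
time: 3.7
tool_pos: [0.5476, 0.1413, 0.0742]
tcp_rot: [0.705, 0.059, 0.705, -0.059]
ft_force: [-0.0, -0.6, 1.0]
grip_width: 0.0001
```

apply_moves(
  steps=[
    [[0.5, 0, 0], [0, 0, 0]],
    [[1, 0, 0], [0, 0, 0]],
    [[1.5, 0, 0], [0, 0, 0]],
    [[1.5, 0, 0], [0, 0, 0]],
  ],
)

```text
time: 4.1
tool_pos: [0.5476, 0.1413, 0.0727]
tcp_rot: [0.705, 0.059, 0.705, -0.059]
ft_force: [-0.3, -0.1, -0.3]
grip_width: -0.0001
```

apply_moves(
  steps=[
    [[0.5, 0, 0], [0, 0, 0]],
    [[1, 0, 0], [0, 0, 0]],
    [[1.5, 0, 0], [0, 0, 0]],
    [[1.5, 0, 0], [0, 0, 0]],
  ],
)

```text
time: 4.5
tool_pos: [0.5476, 0.1413, 0.0712]
tcp_rot: [0.705, 0.059, 0.705, -0.059]
ft_force: [0.5, -0.7, 0.2]
grip_width: -0.0
```

apply_moves(
  steps=[
    [[0.5, 0, 0], [0, 0, 0]],
    [[1, 0, 0], [0, 0, 0]],
    [[1, 0, 0], [0, 0, 0]],
  ],
)

```text
time: 4.8
tool_pos: [0.5476, 0.1413, 0.0702]
tcp_rot: [0.705, 0.059, 0.705, -0.059]
ft_force: [0.0, -0.6, 0.4]
grip_width: -0.0
```

apply_moves(
  steps=[
    [[0.5, 0, 0], [0, 0, 0]],
    [[1, 0, 0], [0, 0, 0]],
    [[1, 0, 0], [0, 0, 0]],
  ],
)

```text
time: 5.1
tool_pos: [0.5476, 0.1413, 0.0692]
tcp_rot: [0.705, 0.059, 0.705, -0.059]
ft_force: [-0.6, 0.0, 0.8]
grip_width: 0.0001
```

apply_moves(
  steps=[
    [[0.5, 0, 0], [0, 0, 0]],
    [[1, 0, 0], [0, 0, 0]],
    [[1, 0, 0], [0, 0, 0]],
  ],
)

```text
time: 5.4
tool_pos: [0.5476, 0.1413, 0.0682]
tcp_rot: [0.705, 0.059, 0.705, -0.059]
ft_force: [-0.8, -1.0, 0.2]
grip_width: -0.0
```

apply_moves(
  steps=[
    [[0.5, 0, 0], [0, 0, 0]],
    [[1, 0, 0], [0, 0, 0]],
    [[1, 0, 0], [0, 0, 0]],
  ],
)

```text
time: 5.7
tool_pos: [0.5477, 0.1413, 0.0674]
tcp_rot: [0.705, 0.059, 0.705, -0.059]
ft_force: [-0.5, 0.8, 1.8]
grip_width: -0.0
```

apply_moves(
  steps=[
    [[0.5, 0, 0], [0, 0, 0]],
    [[1, 0, 0], [0, 0, 0]],
    [[1, 0, 0], [0, 0, 0]],
  ],
)

```text
time: 6.0
tool_pos: [0.5477, 0.1413, 0.0667]
tcp_rot: [0.705, 0.059, 0.704, -0.059]
ft_force: [-2.4, -1.3, 7.3]
grip_width: -0.0002
```

apply_moves(
  steps=[
    [[0.4, 0, 0], [0, 0, 0]],
    [[0.8, 0, 0], [0, 0, 0]],
    [[0.8, 0, 0], [0, 0, 0]],
  ],
)

```text
time: 6.3
tool_pos: [0.5478, 0.1414, 0.0662]
tcp_rot: [0.705, 0.059, 0.704, -0.059]
ft_force: [-1.9, -0.6, 12.3]
grip_width: 0.0
```

```bash
python3 - <<'E'
from h import *
p,r,s=tool();print(p,s['time'],s['ft_force'],r.as_matrix().round(4))
a=-.162;d=-np.array([np.cos(a),np.sin(a),0]);print(r.inv().apply(d))
E
```

```text
[0.54776438 0.14135183 0.06615836] 6.3 [-1.91218479 -0.59960727 12.30360031] [[ 7.00e-04  1.67e-01  9.86e-01]
 [-0.00e+00  9.86e-01 -1.67e-01]
 [-1.00e+00  1.00e-04  7.00e-04]]
[-7.09273055e-04 -5.74893005e-03 -9.99983223e-01]
```

apply_moves(
  steps=[
    [[0, 0, -2], [0, 0, 0]],
    [[0, 0, -4], [0, 0, 0]],
    [[0, 0, -7], [0, 0, 0]],
    [[0, 0, -10], [0, 0, 0]],
    [[0, 0, -13], [0, 0, 0]],
  ],
)

```text
time: 6.8
tool_pos: [0.5365, 0.1432, 0.0665]
tcp_rot: [0.706, 0.059, 0.703, -0.059]
ft_force: [4.1, -4.7, 8.7]
grip_width: 0.0001
```

```bash
python3 - <<'E'
from h import *
import cv2
p,r,s=tool();print(p,s['time'],s['ft_force'])
im=vision.snapshot("top")[:,:,::-1];cv2.imwrite("pics/top2.png",im)
cv2.imwrite("pics/c4.png",cv2.resize(im[170:290,220:380],None,fx=5,fy=5,interpolation=cv2.INTER_CUBIC))
E
```

```text
[0.53649146 0.14323737 0.06650171] 6.8 [ 4.07839504 -4.74287414  8.65264583]
```

View pics/c4.png

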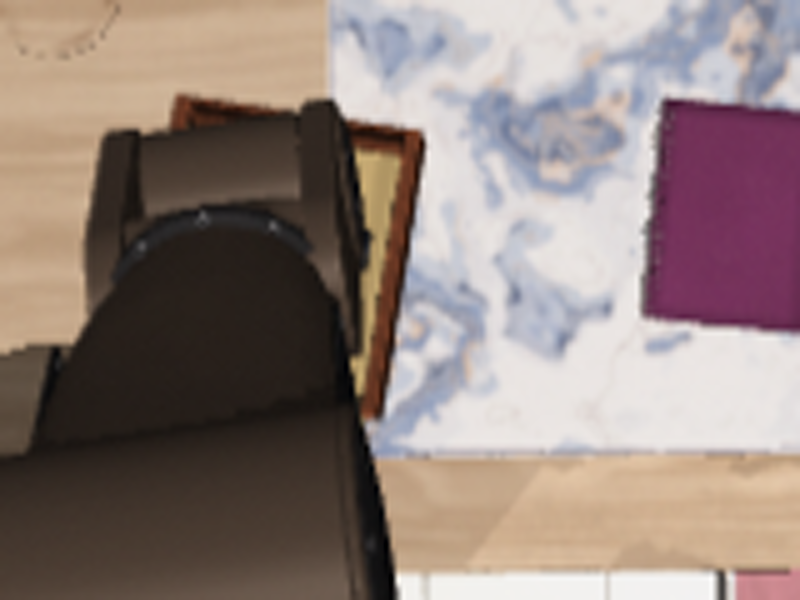

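The lid is moving: a dark gap shows behind it at about (385,143). I'll keep drawing, press slightly more, and correct a little to the side.

apply_moves(
  steps=[
    [[0.3, 0, -4], [0, 0, 0]],
    [[0.5, -0.2, -8], [0, 0, 0]],
    [[0.5, -0.4, -12], [0, 0, 0]],
    [[0.5, -0.6, -16], [0, 0, 0]],
  ],
)

```text
time: 7.25
tool_pos: [0.521, 0.1456, 0.0662]
tcp_rot: [0.707, 0.06, 0.703, -0.059]
ft_force: [5.5, -0.4, 11.0]
grip_width: 0.0
```

apply_moves(
  steps=[
    [[0, 0, -4], [0, 0, 0]],
    [[0.1, -0.1, -8], [0, 0, 0]],
    [[0.1, -0.2, -12], [0, 0, 0]],
    [[0.2, -0.3, -16], [0, 0, 0]],
    [[0.2, -0.4, -20], [0, 0, 0]],
  ],
)

```text
time: 7.75
tool_pos: [0.5013, 0.1488, 0.0661]
tcp_rot: [0.707, 0.06, 0.702, -0.059]
ft_force: [5.0, 0.4, 13.2]
grip_width: -0.0001
```

apply_moves(
  steps=[
    [[0, 0, -4], [0, 0, 0]],
    [[0, 0, -8], [0, 0, 0]],
    [[0, 0, -12], [0, 0, 0]],
    [[0, 0, -16], [0, 0, 0]],
  ],
)

```text
time: 8.15
tool_pos: [0.4854, 0.1514, 0.066]
tcp_rot: [0.707, 0.06, 0.703, -0.059]
ft_force: [4.8, -1.1, 13.3]
grip_width: 0.0004
```

apply_moves(
  steps=[
    [[0, 0, -4], [0, 0, 0]],
    [[0, 0, -8], [0, 0, 0]],
    [[0, 0, -12], [0, 0, 0]],
    [[0, 0, -16], [0, 0, 0]],
    [[0, 0, -20], [0, 0, 0]],
  ],
)

```text
time: 8.65
tool_pos: [0.4656, 0.1547, 0.0659]
tcp_rot: [0.707, 0.06, 0.703, -0.059]
ft_force: [4.3, -2.5, 12.7]
grip_width: -0.0009
```

apply_moves(
  steps=[
    [[0, 0, -2], [0, 0, 0]],
    [[0, 0, -4], [0, 0, 0]],
    [[0, 0, -6], [0, 0, 0]],
  ],
)

```text
time: 8.95
tool_pos: [0.4597, 0.1557, 0.0659]
tcp_rot: [0.707, 0.06, 0.703, -0.059]
ft_force: [4.4, -3.0, 13.3]
grip_width: -0.0002
```

apply_moves(
  steps=[
    [[0, 0, -1], [0, 0, 0]],
    [[0, 0, -2], [0, 0, 0]],
    [[0, 0, -2], [0, 0, 0]],
  ],
)

```text
time: 9.25
tool_pos: [0.4582, 0.156, 0.0659]
tcp_rot: [0.707, 0.06, 0.702, -0.059]
ft_force: [6.2, -3.4, 13.3]
grip_width: -0.0
```

apply_moves(
  steps=[
    [[0, 0, -1], [0, 0, 0]],
    [[0, 0, -2], [0, 0, 0]],
    [[0, 0, -2], [0, 0, 0]],
  ],
)

```text
time: 9.55
tool_pos: [0.4566, 0.1564, 0.066]
tcp_rot: [0.707, 0.06, 0.702, -0.059]
ft_force: [8.0, -2.9, 11.8]
grip_width: -0.0002
```

apply_moves(
  steps=[
    [[0.1, 0, -1], [0, 0, 0]],
    [[0.1, 0, -2], [0, 0, 0]],
    [[0.1, 0, -2], [0, 0, 0]],
  ],
)

```text
time: 9.85
tool_pos: [0.4548, 0.1568, 0.066]
tcp_rot: [0.707, 0.06, 0.702, -0.059]
ft_force: [7.7, -1.3, 11.8]
grip_width: -0.0
```

apply_moves(
  steps=[
    [[-3, 0, 1], [0, 0, 0]],
    [[-10, 0, 1], [0, 0, 0]],
    [[-30, 0, 1], [0, 0, 0]],
    [[-55, 0, 1], [0, 0, 0]],
    [[-90, 0, 1], [0, 0, 0]],
  ],
)

```text
time: 10.35
tool_pos: [0.4518, 0.1562, 0.1548]
tcp_rot: [0.703, 0.059, 0.706, -0.06]
ft_force: [-0.3, 0.8, 0.4]
grip_width: -0.0002
```

```bash
python3 - <<'E'
from h import *
print(to([.45,-.10,.17],99.6)) 
p,r,s=tool();print(p,s['qpos'].round(2))
E
```

```text
[[-15.0, -252.9, 40.9], [-0.3354, -0.0033, 0.0007]]
[0.45183806 0.15621307 0.15483687] [ 0.19  0.43  2.02 -0.    0.69 -1.21]
```

Slipping at constant force suggests the lid is at its stop. I'll swing aside to see the box.

apply_moves(
  steps=[
    [[-10, -48, 4], [0, 0, 0]],
    [[-20, -96, 8], [0, 0, 0]],
    [[-30, -144, 12], [0, 0, 0]],
    [[-40, -192, 16], [0, 0, 0]],
    [[-45, -240, 20], [0, 0, 0]],
  ],
  grip=0.5,
)

```text
time: 10.85
tool_pos: [0.4317, -0.0852, 0.2006]
tcp_rot: [0.705, 0.059, 0.704, -0.059]
ft_force: [0.7, -0.0, 0.1]
grip_width: 0.0428
```

```bash
python3 - <<'E'
from h import *
import cv2
p,r,s=tool();print(p,s['time'],s['ft_force'],s['grip_width'])
im=vision.snapshot("top")[:,:,::-1];cv2.imwrite("pics/top3.png",im)
cv2.imwrite("pics/c5.png",cv2.resize(im[180:290,235:385],None,fx=5,fy=5,interpolation=cv2.INTER_CUBIC))
im=vision.snapshot("scene")[:,:,::-1];cv2.imwrite("pics/scene3.png",im)
cv2.imwrite("pics/c5s.png",cv2.resize(im[180:300,220:380],None,fx=5,fy=5,interpolation=cv2.INTER_CUBIC))
E
```

```text
[ 0.43172618 -0.08524699  0.20064244] 10.85 [ 0.65896295 -0.02221798  0.10791176] 0.042802506006227946
```

View pics/c5.png

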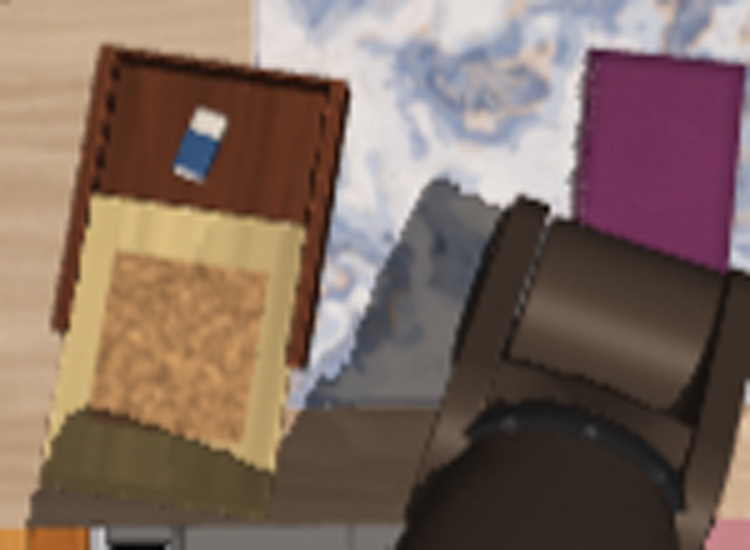

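View pics/c5s.png

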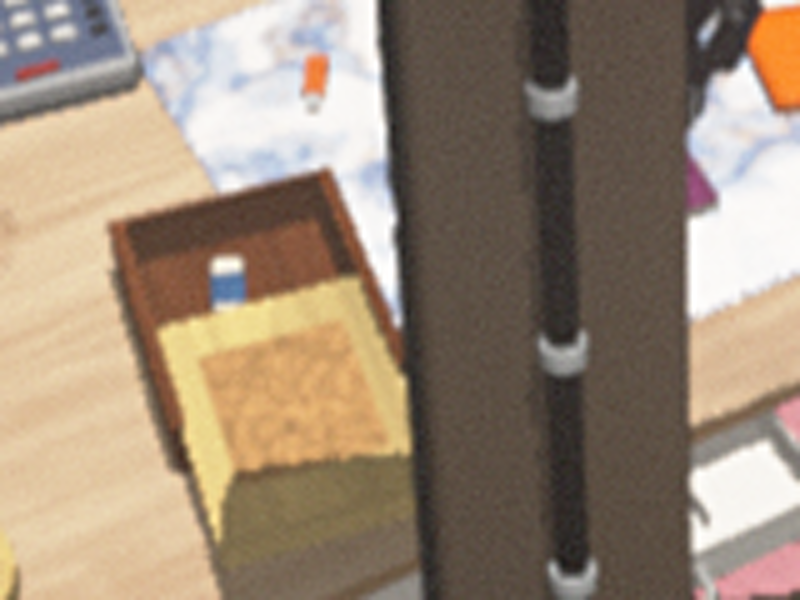

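```bash
python3 - <<'E'
import cv2
im=cv2.imread("pics/top3.png");cv2.imwrite("pics/c6.png",cv2.resize(im[190:230,250:304],None,fx=14,fy=14,interpolation=cv2.INTER_CUBIC))
E
```

```text
(no output)
```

View pics/c6.png

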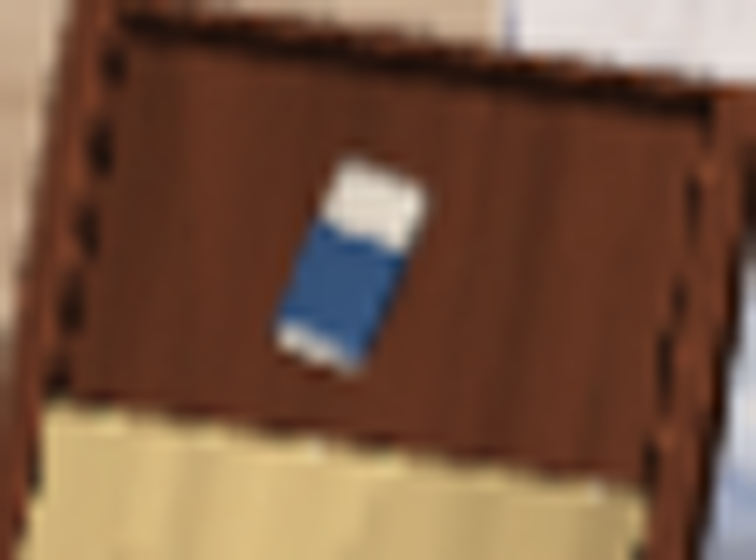

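```bash
python3 - <<'E'
from h import *
t=lambda u,v:("top",up(u,v,250,190,14))
e=[(*t(347,153),1,1),(*t(430,190),1,-1),(*t(360,371),-1,-1),(*t(275,335),-1,1)]
x,res=fit(e,.019,.046,.023,-.2);print("er",x,res)
L=(ray(*t(50,400),.0425)+ray(*t(645,488),.0425))/2
for c,a in(((.5322,.1467),-.163),((.5305,.1478),-.156)):
    f=lambda w:np.array([[np.cos(a),np.sin(a)],[-np.sin(a),np.cos(a)]])@(w[:2]-c)
    print("lid rear edge box x",f(L),"eraser",f(x[:2]))
p,r,s=tool();print(r.as_matrix().round(3))
E
```

```text
er [ 0.57678505  0.15136126 -0.37732494] [-0.2   0.08  0.36 -0.08  0.14 -0.03 -0.3   0.04]
lid rear edge box x [-0.00121776  0.00297714] eraser [0.04323765 0.0118347 ]
lid rear edge box x [0.00065337 0.00216308] eraser [0.04516969 0.01070923]
[[ 0.001  0.173  0.985]
 [-0.001  0.985 -0.173]
 [-1.    -0.001  0.001]]
```

```bash
python3 - <<'E'
from h import *
print(to([.5768,.1514,.12],68.4),to([.5768,.1514,.04],68.4))
E
```

```text
[[80.4, 260.8, 101.2], [0.2036, 0.0013, 0.0006]] [[160.4, 260.9, 101.1], [0.2036, 0.0013, 0.0006]]
```

apply_moves(
  steps=[
    [[5, 45, 17], [0, 0, 0]],
    [[10, 88, 34], [0.06, 0, 0]],
    [[20, 132, 51], [0.12, 0, 0]],
    [[30, 176, 68], [0.2, 0, 0]],
    [[40, 218, 85], [0.2, 0, 0]],
  ],
  grip=0.6,
)

```text
time: 11.45
tool_pos: [0.5527, 0.1198, 0.1592]
tcp_rot: [0.695, 0.13, 0.695, -0.13]
ft_force: [0.9, -0.3, 0.2]
grip_width: 0.0345
```

```bash
python3 - <<'E'
from h import *
p,r,s=tool();print(p,s['time'],s['grip_width'])
print(to([.5768,.1514,.1],68.4))
E
```

```text
[0.55273314 0.11983757 0.15921596] 11.45 0.034503018127901706
[[59.2, 38.2, 11.1], [0.0072, -0.0008, 0.0004]]
```

apply_moves(
  steps=[
    [[15, 25, 8], [0.007, 0, 0]],
    [[30, 38.2, 11], [0.007, 0, 0]],
    [[50, 38.2, 11], [0.007, 0, 0]],
    [[59, 38.2, 11], [0.007, 0, 0]],
    [[59, 38.2, 11], [0.007, 0, 0]],
  ],
)

```text
time: 11.95
tool_pos: [0.5756, 0.1491, 0.0995]
tcp_rot: [0.694, 0.131, 0.696, -0.132]
ft_force: [-0.1, 0.2, -0.4]
grip_width: 0.0342
```

```bash
python3 - <<'E'
from h import *
p,r,s=tool();print(p,s['time'],s['grip_width'])
print(to([.5768,.1514,.04],68.4))
E
```

```text
[0.5756456  0.14908752 0.09954463] 11.95 0.03422746520696118
[[59.5, 2.7, 0.4], [0.0025, -0.0026, 0.0015]]
```

apply_moves(
  steps=[
    [[10, 2.5, 0.4], [0, 0, 0]],
    [[25, 2.5, 0.4], [0, 0, 0]],
    [[40, 2.5, 0.4], [0, 0, 0]],
    [[48, 2.5, 0.4], [0, 0, 0]],
    [[48, 2.5, 0.4], [0, 0, 0]],
  ],
)

```text
time: 12.45
tool_pos: [0.5773, 0.1508, 0.0511]
tcp_rot: [0.694, 0.131, 0.696, -0.132]
ft_force: [0.4, -0.0, 0.5]
grip_width: 0.0343
```

```bash
python3 - <<'E'
from h import *
p,r,s=tool();print(p,s['time'],s['grip_width'])
print(to([.5768,.1514,.04],68.4))
E
```

```text
[0.57734362 0.15079076 0.05111826] 12.45 0.034313861240053437
[[11.1, 0.4, -0.7], [0.002, -0.0021, 0.0013]]
```

apply_moves(
  steps=[
    [[3, 0.4, -0.7], [0, 0, 0]],
    [[6, 0.4, -0.7], [0, 0, 0]],
    [[9, 0.4, -0.7], [0, 0, 0]],
    [[12, 0.4, -0.7], [0, 0, 0]],
    [[14, 0.4, -0.7], [0, 0, 0]],
  ],
)

```text
time: 12.95
tool_pos: [0.5775, 0.1516, 0.0385]
tcp_rot: [0.695, 0.132, 0.695, -0.132]
ft_force: [0.2, 0.5, -0.2]
grip_width: 0.0341
```

apply_moves(
  steps=[
    [[1, 0, 0], [0, 0, 0]],
    [[2, 0, 0], [0, 0, 0]],
    [[3, 0, 0], [0, 0, 0]],
    [[3, 0, 0], [0, 0, 0]],
  ],
)

```text
time: 13.35
tool_pos: [0.5774, 0.1516, 0.0356]
tcp_rot: [0.695, 0.132, 0.695, -0.132]
ft_force: [0.6, -0.7, -0.5]
grip_width: 0.0343
```

apply_moves(
  steps=[
    [[1, 0, 0], [0, 0, 0]],
    [[1.6, 0, 0], [0, 0, 0]],
    [[1.6, 0, 0], [0, 0, 0]],
  ],
)

```text
time: 13.65
tool_pos: [0.5774, 0.1516, 0.034]
tcp_rot: [0.695, 0.132, 0.695, -0.132]
ft_force: [-0.5, -0.6, 0.2]
grip_width: 0.0342
```

apply_moves(
  steps=[
    [[0, 0, 0], [0, 0, 0]],
    [[0, 0, 0], [0, 0, 0]],
    [[0, 0, 0], [0, 0, 0]],
    [[0, 0, 0], [0, 0, 0]],
    [[0, 0, 0], [0, 0, 0]],
  ],
  grip=1,
  squeeze=30,
)

```text
time: 14.15
tool_pos: [0.5775, 0.1516, 0.0342]
tcp_rot: [0.695, 0.132, 0.695, -0.132]
ft_force: [-0.7, 0.3, 3.0]
grip_width: 0.0212
```

apply_moves(
  steps=[
    [[-2, 0, 0], [0, 0, 0]],
    [[-8, 0, 0], [0, 0, 0]],
    [[-20, 0, 0], [0, 0, 0]],
    [[-40, 0, 0], [0, 0, 0]],
    [[-65, 0, 0], [0, 0, 0]],
  ],
)

```text
time: 14.65
tool_pos: [0.5771, 0.1516, 0.1]
tcp_rot: [0.694, 0.132, 0.695, -0.132]
ft_force: [0.3, -0.3, -0.4]
grip_width: 0.0208
```

apply_moves(
  steps=[
    [[-20, 0, 0], [0, 0, 0]],
    [[-50, 0, 0], [0, 0, 0]],
    [[-50, 0, 0], [0, 0, 0]],
  ],
)

```text
time: 14.95
tool_pos: [0.5788, 0.1519, 0.1536]
tcp_rot: [0.697, 0.132, 0.693, -0.131]
ft_force: [-0.7, 0.3, -0.1]
grip_width: 0.0211
```

```bash
python3 - <<'E'
from h import *
import cv2
p,r,s=tool();print(p,s['time'],s['ft_force'],s['grip_width'],s['qpos'].round(2))
im=vision.snapshot("scene")[:,:,::-1]
cv2.imwrite("pics/c7s.png",cv2.resize(im[120:300,200:400],None,fx=3,fy=3,interpolation=cv2.INTER_CUBIC))
# notebook yaw -0.110: lay eraser along notebook x or as is
for yd in (90-6.3,68.4): print(to([.560,-.1484,.12],yd))
E
```

```text
[0.57877161 0.15190576 0.15355278] 14.95 [-0.67593201  0.25196849 -0.13212269] 0.021106144737076046 [ 0.15  0.57  1.73 -0.    0.83 -1.05]
[[31.4, -286.0, 92.9], [-0.2648, 0.0039, -0.0015]]
[[31.4, -286.0, 92.9], [0.0023, 0.0036, -0.002]]
```

View pics/c7s.png

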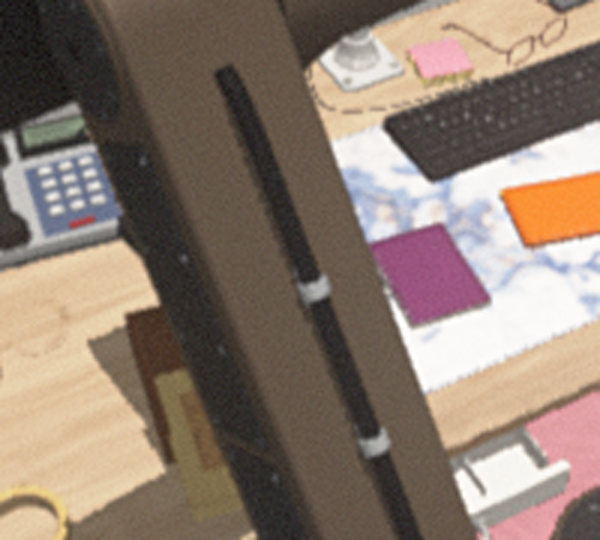

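The arm hides the eraser here, but the opening holds at 21 mm, so it is gripped. The purple notebook is clear at about (430,275) in the crop. Moving over it.

apply_moves(
  steps=[
    [[0, -45, 15], [-0.05, 0, 0]],
    [[0, -90, 29], [-0.1, 0, 0]],
    [[0, -135, 44], [-0.15, 0, 0]],
    [[0, -180, 58], [-0.2, 0, 0]],
    [[0, -225, 73], [-0.26, 0, 0]],
  ],
)

```text
time: 15.5
tool_pos: [0.5622, -0.0861, 0.1487]
tcp_rot: [0.706, 0.04, 0.706, -0.04]
ft_force: [1.1, -0.8, -0.1]
grip_width: 0.0212
```

apply_moves(
  steps=[
    [[5, -25, 5], [0, 0, 0]],
    [[15, -55, 8], [0, 0, 0]],
    [[25, -55, 8], [0, 0, 0]],
    [[25, -55, 8], [0, 0, 0]],
    [[25, -55, 8], [0, 0, 0]],
  ],
)

```text
time: 16.0
tool_pos: [0.5644, -0.1391, 0.1238]
tcp_rot: [0.706, 0.04, 0.706, -0.04]
ft_force: [0.4, 1.1, -0.2]
grip_width: 0.0206
```

```bash
python3 - <<'E'
from h import *
import cv2
im=vision.snapshot("scene")[:,:,::-1]
p,r,s=tool();print(p,s['time'],s['ft_force'],s['grip_width'],s['qpos'].round(2))
cv2.imwrite("pics/c8s.png",cv2.resize(im[120:300,240:440],None,fx=3,fy=3,interpolation=cv2.INTER_CUBIC))
print(to([.560,-.1484,.06],83.7))
E
```

```text
[ 0.56465944 -0.13899301  0.12420058] 16.05 [ 0.25167227  0.47819661 -0.20342734] 0.021165997934961826 [-0.35  0.59  1.79 -0.    0.75 -1.81]
[[64.2, -9.9, -3.5], [-0.0038, -0.0003, -0.0001]]
```

View pics/c8s.png

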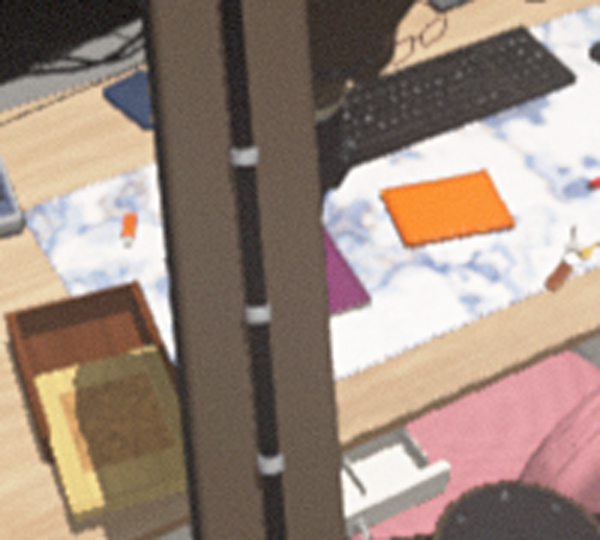

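The box is now empty of the eraser, with its floor bare at about (80,330). The gripper is over the notebook, so I'll lower it.

apply_moves(
  steps=[
    [[12, -5, -2], [0, 0, 0]],
    [[30, -10, -3.5], [0, 0, 0]],
    [[50, -10, -3.5], [0, 0, 0]],
    [[68, -10, -3.5], [0, 0, 0]],
    [[76, -10, -3.5], [0, 0, 0]],
  ],
)

```text
time: 16.55
tool_pos: [0.5594, -0.149, 0.0463]
tcp_rot: [0.705, 0.04, 0.707, -0.04]
ft_force: [-0.6, -0.5, -0.0]
grip_width: 0.0215
```

apply_moves(
  steps=[
    [[1, 0, 0], [0, 0, 0]],
    [[2, 0, 0], [0, 0, 0]],
    [[3, 0, 0], [0, 0, 0]],
    [[3, 0, 0], [0, 0, 0]],
  ],
)

```text
time: 16.95
tool_pos: [0.5603, -0.1496, 0.0457]
tcp_rot: [0.706, 0.04, 0.706, -0.041]
ft_force: [0.4, 0.6, -0.7]
grip_width: 0.0211
```

apply_moves(
  steps=[
    [[1, 0, 0], [0, 0, 0]],
    [[2, 0, 0], [0, 0, 0]],
    [[3, 0, 0], [0, 0, 0]],
    [[4, 0, 0], [0, 0, 0]],
    [[4, 0, 0], [0, 0, 0]],
  ],
)

```text
time: 17.45
tool_pos: [0.56, -0.1495, 0.0409]
tcp_rot: [0.706, 0.041, 0.706, -0.041]
ft_force: [0.4, -0.0, -0.9]
grip_width: 0.0211
```

apply_moves(
  steps=[
    [[1, 0, 0], [0, 0, 0]],
    [[2, 0, 0], [0, 0, 0]],
    [[2, 0, 0], [0, 0, 0]],
  ],
)

```text
time: 17.75
tool_pos: [0.56, -0.1495, 0.0389]
tcp_rot: [0.706, 0.041, 0.706, -0.041]
ft_force: [0.4, -0.5, -0.8]
grip_width: 0.0211
```

apply_moves(
  steps=[
    [[0.5, 0, 0], [0, 0, 0]],
    [[1, 0, 0], [0, 0, 0]],
    [[1, 0, 0], [0, 0, 0]],
  ],
)

```text
time: 18.05
tool_pos: [0.5601, -0.1496, 0.0387]
tcp_rot: [0.706, 0.04, 0.706, -0.041]
ft_force: [-2.3, 1.2, 6.8]
grip_width: 0.021
```

apply_moves(
  steps=[
    [[-0.6, 0, 0], [0, 0, 0]],
    [[-0.6, 0, 0], [0, 0, 0]],
  ],
)

```text
time: 18.25
tool_pos: [0.5601, -0.1496, 0.0388]
tcp_rot: [0.706, 0.041, 0.706, -0.041]
ft_force: [0.5, 0.4, -0.1]
grip_width: 0.0209
```

apply_moves(
  steps=[
    [[0, 0, 0], [0, 0, 0]],
    [[0, 0, 0], [0, 0, 0]],
    [[0, 0, 0], [0, 0, 0]],
    [[0, 0, 0], [0, 0, 0]],
  ],
  grip=0.5,
)

```text
time: 18.65
tool_pos: [0.56, -0.1496, 0.0387]
tcp_rot: [0.706, 0.041, 0.706, -0.041]
ft_force: [0.2, 0.5, 1.0]
grip_width: 0.0426
```

apply_moves(
  steps=[
    [[-5, 0, 0], [0, 0, 0]],
    [[-20, 0, 0], [0, 0, 0]],
    [[-50, 0, 0], [0, 0, 0]],
    [[-90, 0, 0], [0, 0, 0]],
    [[-130, 0, 0], [0, 0, 0]],
  ],
)

```text
time: 19.15
tool_pos: [0.5598, -0.1494, 0.1712]
tcp_rot: [0.706, 0.041, 0.706, -0.041]
ft_force: [-0.3, -0.3, 0.7]
grip_width: 0.0431
```

apply_moves(
  steps=[
    [[-20, -40, 0], [0, 0, 0]],
    [[-40, -85, 0], [0, 0, 0]],
    [[-50, -130, 0], [0, 0, 0]],
    [[-50, -175, 0], [0, 0, 0]],
    [[-50, -220, 0], [0, 0, 0]],
  ],
)

```text
time: 19.65
tool_pos: [0.5343, -0.3698, 0.2208]
tcp_rot: [0.707, 0.04, 0.705, -0.041]
ft_force: [-0.1, -0.1, 0.2]
grip_width: 0.0426
```

```bash
python3 - <<'E'
from h import *
import cv2
p,r,s=tool();print(p,s['time'],s['ft_force'],s['grip_width'],s['qpos'].round(2))
a=vision.snapshot("top")[:,:,::-1];cv2.imwrite("pics/top9.png",a)
b=vision.snapshot("scene")[:,:,::-1];cv2.imwrite("pics/scene9.png",b)
cv2.imwrite("pics/c9.png",cv2.resize(a[140:290,180:400],None,fx=3.5,fy=3.5,interpolation=cv2.INTER_CUBIC))
cv2.imwrite("pics/c9s.png",cv2.resize(b[160:310,220:420],None,fx=3.9,fy=3.9,interpolation=cv2.INTER_CUBIC))
E
```

```text
[ 0.53430562 -0.36976987  0.22084726] 19.65 [-0.08077488 -0.09118246  0.18368745] 0.04260016694477722 [-0.71  0.56  1.53 -0.    1.04 -2.16]
```

View pics/c9.png

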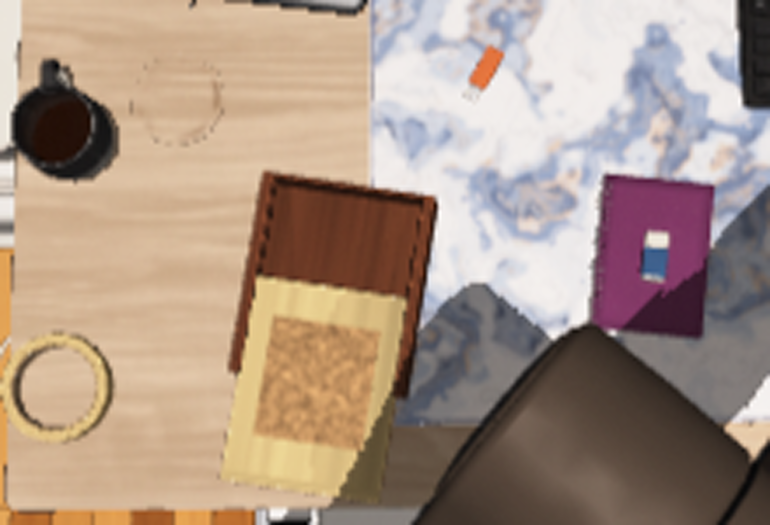

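View pics/c9s.png

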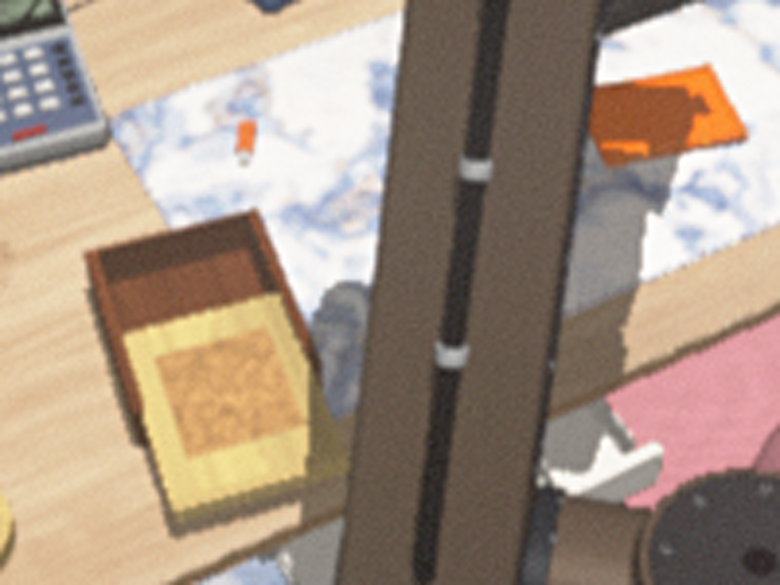

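The eraser lies flat on the purple notebook at about (655,255) in the top crop. The lid is open, and nothing else has moved. Handing in.

```bash
python3 -c "
from h import *
print(readout.get_state()['qvel'].round(3));print(bot.job_done())"
```

```text
[ 0.068 -0.022  0.066  0.02  -0.011  0.058]
the job is handed in; nothing more can be done
None
```

I opened the lid, took the eraser out of the box, laid it flat on the purple notebook, and handed the job in at about 20 s.

- **Lid:** I found its top by touch, about 42.5 mm above the desk, and drew it open with readings of 9 to 13 N pressing. In the picture its rear edge sits within about 1 mm of the fully open position. The pull rose from about 5 to 8 N at the end, so I took it to be against its stop.
- **Eraser:** The last top view shows it flat near the middle of the purple notebook. It touched down at about 7 N, and I eased off before releasing.
- **Other objects:** In the last pictures the box, notebook, mug, tape and USB stick look unmoved. The keys were outside my last close-up, but they were unmoved in the view before it, and the arm touched nothing near them.
- **Disagreements:** In the scene view the arm hides the notebook, so the eraser's final position was checked only from above. The box position fitted from the two cameras differed by about 2 mm. The drawing force briefly went sideways by up to about 5 N, which I corrected. The arm was still settling slightly, clear of everything, when I handed in.

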